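# Start a crooked lug lid properly, close the plum tub and stow it in its rack lane

## Task

The lid on the tub of plums at the mouth of the rack's lane was not started properly: it sits high, on top of the thread. Turn it back (anticlockwise) until it drops into the thread, then screw it forward (clockwise) fully home. Then slide the closed tub along its lane, without lifting it, under the low shelf until it rests against the stop at the lane's end; the lid must not touch the shelf, and the loose cups nearby stay where they are.

Things in the scene. Friction and masses are not known exactly. Their poses are not given: they have to be found in the camera images.
- lid_bar (a point): Centre of the grip bar on the loose plum-red lid, half-way up the bar: 94 mm long, 14 wide, 14 high, so its top is 7 mm above and the lid's flat top 7 mm below this point. x along the bar, z up. Lid 101 mm across, 20.5 mm high, 0.07 kg. It turns easily, with no downward push, even between fingers left a few mm wider than it. Fully home: bar in line with tub_mid's x axis, 53.5 mm above tub_mid.
- lid_rim (a point): Centre of the lower edge of the lid's skirt, 27.5 mm below lid_bar; axes as lid_bar. Inside, four lugs 90 degrees apart. Start: lugs on top of the thread's teeth, lid_bar 65 mm above tub_mid, its x axis 9 to 39 degrees anticlockwise of the tub's; turned clockwise from there it only meets stop ribs, still high.
- tub_neck (a point): Centre of the tub's neck top, 65.5 mm above the tub's underside; axes as tub_mid. The neck has four lug tracks. With the lid's x axis 53 to 77 degrees anticlockwise of the tub's, the lugs fall in by the lid's weight: lid_bar drops to 57.5 mm above tub_mid; ribs stop it at 77. Turned clockwise from there it sinks 4 mm more, under the teeth, to a firm stop near 0 degrees: fully home.
- tub_mid (a point): Centre of the body of the clear square plum tub, half-way up, 23 mm above its underside. 104 x 104 mm (collar 108), body 46 mm high, round neck above; about 0.5 kg, loose. x points along the lane towards the shelf, square to its flat near face; z up. About 4 mm of play each side in the lane; the rails keep it from turning. At the stop its near face is 32 mm in front of the shelf's edge.
- rack: Fixed two-lane plywood rack, yawed up to 15 degrees; origin on the table, on the working lane's centre line near its mouth; x along the lane, away from the robot, z up. Lane floor 6 mm above the table, x = -80 mm (open end) to +192 (stop); rails 112 mm apart, 12 wide, 18 high. The tub starts within 15 mm of the origin; at the stop its centre is at x = +140. At y = -124: a fixed, finished tub.
- shelf_edge (a point): Middle, above the lane, of the lower front edge of the low shelf, 120 mm along x from the rack's origin, 96 mm above the table; axes as the rack's. The shelf reaches 104 mm further back, its top is 106 mm above the table and carries low things (to 130 mm) on its rear part. The lid fully home passes under it with 6 mm to spare; a high lid strikes it.
- lane_stop (a point): Middle of the working lane's end stop, on its near face, at the lane's floor. Axes as the rack's.
- open_cup: Loose clear cup with plums, 113 mm across, 52 mm high, bystander left of the rack; origin at the centre of its underside.
- cup_tower: Loose stack of clear cups, 111 mm across, 76 mm high, bystander left of the rack; origin at the centre of its underside.
Things that resemble listed ones, but are neither listed nor needed, are in the scene too. There is more than one size of the part that bears lid_bar; the job needs the larger.

How it is judged:
By the outcome, as a careful person would: the job done as asked, in the order asked, and still so for the second after the job is handed in, with the robot touching nothing.
It also fails if it takes over 51 s, if anything falls off the work surface, if the arm or the gripper's body presses on something with over 40 N, if the wrist force passes 120 N, or if a joint passes its speed limit or range.

## Robot

A 7-joint arm with a two-finger parallel gripper is mounted at the origin on a cart in front of the work surface, level with it; the furniture and walls round the work are solid. World frame = base frame: x ahead of the robot, y to its left, z up, the work surface at z = 0. Lengths are in mm, angles in rad, forces in N, time in s.
With the tool pointing down it reaches from about 400 to 875 mm from the base axis. Payload 4.4 kg.
Tool frame: the origin (TCP) lies at the very end of the fingers, on their centre line; the grasp point (between the pads) lies 19 mm behind it (grip_depth is the distance from the TCP to the grasp point, in mm); z points along the fingers, y is the direction in which the jaws open and shut (so a half turn about z gives the same grasp; the last joint's range is limited). The gripper opens to 85 mm and grips with 20 to 120 N. Pads are 22 mm wide; open, the fingers measure 114 mm over their backs; the gripper's body (76 mm by 85 mm) begins 54 mm behind the grasp point. The pads swing forward as they close: fully open they stand 13 mm farther back than shut.
Start: joints at [1.11, 0.628, 0.038, 1.517, -0.027, 0.996, -0.02], TCP at [250.033, -600.001, 231.313] pointing down, gripper open.
Joint ranges: [-3.06, 3.06], [-0.37, 2.12], [-1.25, 1.32], [0.18, 2.47], [-1.1, 4.24], [0.23, 1.98], [-2.94, 2.94]. Speed limits (rad/s): [2.57, 2.57, 3.14, 3.14, 3.14, 3.14, 3.14].

## Interface

Orientations are given as [roll, pitch, yaw] about the fixed x, y, z axes, in that order (R = Rz(yaw) Ry(pitch) Rx(roll)).
In Python, from cell import read_state, get_image, finish_job, recognise, outline_of, grip_depth gives the robot as it stands. The module is installed in compiled form; this text tells all that it offers.
- The arm moves only by the tool send_rows, never from a script. Its argument "rows" is a list of rows, each a list of 5 numbers: the gripper command: -1 is shut, 1 is fully open, values between are in proportion, then the shift along the tool's x, y, z in m, then the turn about the tool's z in rad. In form: [[claw, tx, ty, tz, roll], ...]. A call has 1 to 12 rows; each row shifts and turns the pose as measured when the row begins, along the tool's axes as they then stand; what a row does not reach is not made up. A row lasts 1/12 s, in which the tool goes at most 41.7 mm and 7.16 degrees, less where a joint would pass 70% of its speed; a pose out of reach is approached as far as the arm can. A call with a gripper value outside its range is refused whole. The fingers move at their own pace and stop on an object; the grip force is fixed at half the most. Time passes only in rows, so rows that do not move let the fingers close. It gives the time, the measured TCP pose, the force and the opening at its end, in the units of the state.
- read_state(): the state, without advancing time (a new reading comes with each control period).
- get_image(name): name is "scene" or "side" or "wrist"; returns a dict with "image" (420x560x3 uint8, blue, green, red), "z_map" (420x560 float32, mm along the optical axis (not along the pixel's ray), 0 where there is no reading), "K" (3x3 intrinsics, pixels), "R" (3x3) and "t" (3): a world point X has camera coordinates R X + t; the wrist camera has in their place "tool_from_camera" (4x4, takes a point from camera to tool coordinates, whose origin is the TCP and whose axes are the flange's). Camera axes: x right, y down, z forward; pixel columns grow to the right and rows downward; lengths in mm; the calibration is good to about 2 mm. A picture is of the moment at which its call begins: read the wrist's pose just before it.
- finish_job(): hands the job in, once; it reports no verdict.
Trained networks look in a picture, given as the dict that the camera call returned (one of the last four; its "shot" number tells which), for a name from the list of things; names that differ only in an ending like _2 or _b are one class to them, and where a whole thing is asked for, a point or a joint stands for the part that bears it (a point fixed in the world has none). Each returns a list of dicts, best first, with "score" (0 to 1); they miss things now and then, are a little off and sometimes report something else, mostly with a low value. They report only what shows in the picture. A call takes as long as a camera call. They do not tell look-alikes from the thing itself.
- recognise(picture, query): "box" ([left, top, right, bottom] in pixels, round what is visible of it).
- outline_of(picture, query): "mask" (420x560 bool, what is visible of it) and "box" ([left, top, right, bottom] in pixels, round what is visible of it).
The state is a dict: "clock": time; "qpos": joint angles; "qd": joint speeds; "tau": joint torques, N m; "eef_pos": TCP position; "tool_rot": TCP orientation; "force": force on the tool from outside, world axes, zero at the start; "torque": the same for the moment, N m; "width": finger opening in mm.
Only numpy, scipy, OpenCV 4.12 (cv2) and the standard library are available. Lean on these libraries where they do the work, as an engineer would, in place of code of your own. Each camera call takes 0.05 s, during which the arm holds its last target.

## Working session

There is one attempt and no reset: what is moved stays moved. The work goes in short steps, Python scripts to look and compute and a tool call to move; the robot and the scene stay as the last step left them, time stands still between calls to the robot, and variables do not carry over. Pictures are saved under pics/ and viewed, and the job is handed in when it is done.

Besides the shell and the picture viewer there is one more tool, called after "Call:" by a JSON object that holds its "api" and its "payload". send_rows: Moves the arm, as the interface text tells. Its arguments: {"type":"object","properties":{"rows":{"type":"array"}},"required":["rows"]}

```bash
mkdir -p pics
python3 - <<'E'
from cell import *
import cv2
print(read_state())
for n in("scene","side"):
    p=get_image(n); cv2.imwrite(f"pics/{n}0.png",p["image"]); print(n,p["K"],p["R"],p["t"])
    for q in("lid_bar","tub_mid","rack","shelf_edge","open_cup","cup_tower"):
        for d in recognise(p,q)[:4]: print(q,d["score"],d["box"])
E
```

```text
{'clock': 0.0, 'qpos': array([ 1.11018364,  0.6293366 ,  0.03840723,  1.51838936, -0.02700224,
        0.99627361, -0.01999369]), 'qd': array([-0.00032741, -0.00079565,  0.00040439,  0.00110828,  0.00181263,
        0.00091429, -0.00039939]), 'tau': array([-6.18084050e-04, -5.63410306e+01,  1.22592453e+00, -1.93448013e+01,
        1.08004760e-02,  1.04398438e-02, -4.11979784e-06]), 'eef_pos': array([ 249.81714109, -599.39573639,  230.38778495]), 'tool_rot': array([-3.13970252e+00,  2.48724611e-06,  3.94845385e-01]), 'force': array([-0.51096169, -0.40789434,  0.70092804]), 'torque': array([-0.04695099,  0.00021876,  0.00897656]), 'width': 85.15829161241813}
scene [[489.69492065   0.         272.56550205]
 [  0.         489.69492065 208.28154071]
 [  0.           0.           1.        ]] [[-0.66618586 -0.74544585  0.02251425]
 [-0.3857669   0.31859956 -0.86583961]
 [ 0.63826351 -0.58549535 -0.49981485]] [384.70072662 294.57123765 734.0791388 ]
lid_bar 0.93 [242.3, 234.1, 274.2, 256.4]
lid_bar 0.66 [315.9, 188.8, 359.5, 223.8]
tub_mid 0.92 [301.0, 213.0, 371.5, 254.1]
rack 0.68 [263.7,
[... 176 characters left out ...]
41.2, 206.8, 301.0]
cup_tower 0.63 [300.2, 213.4, 369.2, 250.8]
side [[403.61088362   0.         281.388841  ]
 [  0.         403.61088362 201.8636729 ]
 [  0.           0.           1.        ]] [[-0.99485725  0.10110726  0.00603053]
 [ 0.06356162  0.66956151 -0.74003196]
 [-0.07886042 -0.73584286 -0.67254466]] [ 558.87485678   -4.58604439 1053.4982143 ]
lid_bar 0.65 [279.3, 145.5, 320.6, 173.2]
tub_mid 0.91 [277.8, 164.2, 320.3, 191.3]
rack 0.61 [205.6, 104.6, 330.0, 200.0]
shelf_edge 0.76 [210.3, 101.6, 331.2, 199.7]
open_cup 0.95 [312.8, 223.3, 364.0, 270.5]
cup_tower 0.91 [260.6, 255.6, 316.6, 314.3]
cup_tower 0.43 [311.6, 226.4, 365.3, 270.6]
cup_tower 0.42 [276.7, 165.6, 319.9, 192.3]
```

Run:
```python
import cv2
a=cv2.imread("pics/scene0.png")[120:330,130:450]; b=cv2.imread("pics/side0.png")[90:330,190:390]
cv2.imwrite("pics/a.png",cv2.resize(a,None,fx=2.5,fy=2.5,interpolation=2)); cv2.imwrite("pics/b.png",cv2.resize(b,None,fx=2.5,fy=2.5,interpolation=2))
```

```text
(no output)
```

View pics/a.png

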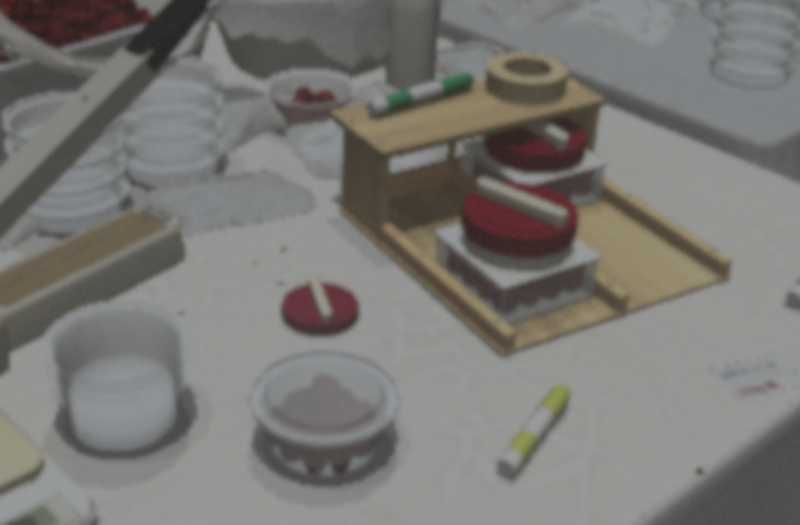

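View pics/b.png

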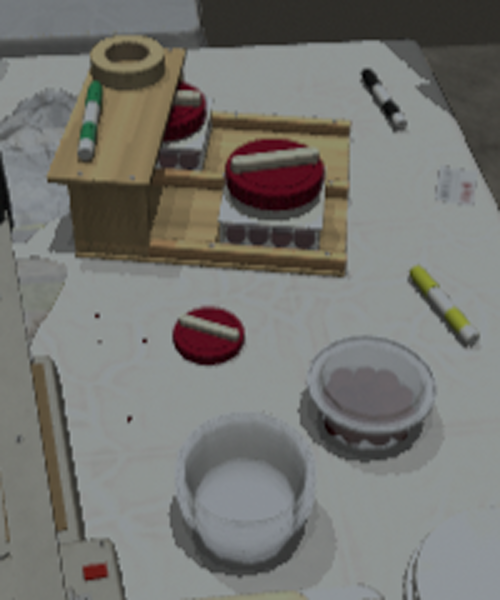

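The rack is at (230-420, 140-260) in the scene view. The tub with its loose lid is at about (337, 210), and the finished tub sits behind it in the neighbouring lane. A small look-alike lid lies on the table at (258, 245), with the cups to its left. Next I'll locate everything from the depth maps.

```bash
cat > h.py <<'E'
from cell import *
import numpy as np, cv2
def cloud(p, st=None):
    z=p["z_map"].astype(float); v,u=np.mgrid[:420,:560]; K=p["K"]
    c=np.stack([(u-K[0,2])/K[0,0]*z,(v-K[1,2])/K[1,1]*z,z],-1)
    if "R" in p: X=(c-p["t"])@p["R"]
    else:
        from scipy.spatial.transform import Rotation as Ro
        T=p["tool_from_camera"]; X=c@T[:3,:3].T+T[:3,3]
        X=X@Ro.from_euler("xyz",st["tool_rot"]).as_matrix().T+st["eef_pos"]
    X[z<=0]=np.nan
    return X
E
python3 - <<'E'
from h import *
for n in("scene","side"):
    p=get_image(n); X=cloud(p)
    for d in outline_of(p,"lid_bar")[:2]:
        m=d["mask"]; P=X[m]; P=P[~np.isnan(P[:,0])]; print(n,"bar",d["score"],d["box"],len(P),np.median(P,0),P.min(0),P.max(0))
    hsv=cv2.cvtColor(p["image"],cv2.COLOR_BGR2HSV)
    for q in("tub_mid","lid_rim","rack","open_cup","cup_tower"):
        for d in outline_of(p,q)[:2]:
            P=X[d["mask"]]; P=P[~np.isnan(P[:,0])]
            if len(P): print(n,q,d["score"],np.median(P,0).round(),np.percentile(P,2,0).round(),np.percentile(P,98,0).round())
    # rails/top surfaces: wood colour
    b=p["image"].astype(int); red=(b[...,2]>1.8*b[...,1])
    P=X[red&(X[...,2]>60)&(X[...,2]<120)]; print("red hi",len(P),np.median(P,0), np.percentile(P,[2,98],0))
    sh=(X[...,2]>98)&(X[...,2]<112)&(X[...,0]>400)&(X[...,0]<900)&(X[...,1]<0)
    print(sh.sum()); np.save(f"X_{n}.npy",X); cv2.imwrite(f"I_{n}.png",p["image"])
E
```

```text
scene bar 0.69 [314.4, 192.1, 361.1, 222.5] 1159 [ 487.99725243 -107.70452006   85.36209659] [ 448.68634372 -220.43268594    4.52671373] [624.42024933 -69.20478571 101.40302865]
scene bar 0.57 [240.8, 233.0, 274.0, 255.3] 547 [575.09606956  47.0220855   11.44402296] [548.87350966   9.11269266  -3.60813336] [632.71792581  75.54802538  22.75426253]
scene tub_mid 0.78 [459. -85.  41.] [ 441. -159.   10.] [554. -61.  59.]
scene lid_rim 0.94 [ 488. -108.   85.] [ 451. -164.   66.] [540. -71. 100.]
scene lid_rim 0.68 [575.  47.  11.] [550.  11.  -0.] [610.  73.  21.]
scene rack 0.77 [ 602. -213.   26.] [ 399. -328.    0.] [706. -47. 127.]
scene open_cup 0.75 [437. 160.  47.] [398.  97.   1.] [502. 200.  52.]
scene cup_tower 0.59 [564. 252.  52.] [519. 202.   5.] [620. 301.  76.]
red hi 519 [ 503.76383004 -104.12027101   85.19550277] [[ 455.7318481  -302.54911359   71.9219328 ]
 [ 598.7235182   -74.24953198   87.6658975 ]]
1992
side bar 0.84 [278.9, 146.5, 321.3, 174.3] 939 [ 505.02011057 -108.59646075   88.78387601] [ 450.80060948 -173.90504705   68.09725659] [553.36541829 -69.78143106 104.67673216]
side bar 0.62 [259.1, 212.8, 288.5, 238.0] 540 [586.53483911  47.80697182  14.61441208] [5.52672557e+02 5.07622824e+00 2.90054571e-01] [619.97490864  73.01688378  25.79618382]
side tub_mid 0.87 [509. -76.  51.] [ 457. -111.   24.] [558. -62.  61.]
side tub_mid 0.21 [574. 241.  52.] [527. 200.   9.] [625. 300.  78.]
side lid_rim 0.97 [ 505. -109.   89.] [ 459. -166.   72.] [550. -72. 103.]
side lid_rim 0.94 [586.  46.  14.] [553.  -7.   1.] [618.  72.  25.]
side rack 0.89 [ 615. -167.   42.] [ 410. -317.    4.] [714. -48. 131.]
side open_cup 0.75 [456. 159.  51.] [402.  95.   6.] [503. 199.  55.]
side cup_tower 0.58 [574. 241.  52.] [527. 200.  11.] [624. 300.  78.]
red hi 1179 [541.17188558 -88.48664736  88.12213204] [[  462.61964823 -1513.54650023    61.46897736]
 [ 1036.40536684   319.58196786   119.56786164]]
1997
```

Call:
{"api": "send_rows", "payload": {"rows": [[1,0.032,-0.027,-0.008,0],[1,0.032,-0.027,-0.008,0],[1,0.032,-0.027,-0.008,0],[1,0.032,-0.027,-0.008,0],[1,0.032,-0.027,-0.008,0],[1,0.032,-0.027,-0.008,0],[1,0.032,-0.027,-0.008,0],[1,0.032,-0.027,-0.008,0],[1,0.032,-0.027,-0.008,0],[1,0.032,-0.027,-0.008,0],[1,0.032,-0.027,-0.008,0],[1,0.032,-0.027,-0.008,0]]}}

```text
clock: 2.4
eef_pos: [473.0, -168.1, 322.1]
tool_rot: [3.136, 0.005, 0.374]
force: [1.6, 0.0, 0.7]
width: 85.5
```

Run:
```python
from h import *
s=read_state();print(s["clock"],s["qpos"].round(3),s["eef_pos"],s["tool_rot"])
p=get_image("wrist"); cv2.imwrite("pics/w1.png",p["image"]); print(p["K"],p["tool_from_camera"].round(3))
```

```text
2.4 [ 0.307  0.315 -0.036  1.793  0.021  1.034 -0.935] [ 472.98144817 -168.07206074  322.1369122 ] [3.1362568  0.00496074 0.37366783]
[[366.30011641   0.         280.69522651]
 [  0.         366.30011641 203.703685  ]
 [  0.           0.           1.        ]] [[ 1.00000e-03 -9.57000e-01 -2.91000e-01  7.50760e+01]
 [ 1.00000e+00  1.00000e-03 -0.00000e+00  2.34000e-01]
 [ 0.00000e+00 -2.91000e-01  9.57000e-01 -1.42649e+02]
 [ 0.00000e+00  0.00000e+00  0.00000e+00  1.00000e+00]]
```

View pics/w1.png

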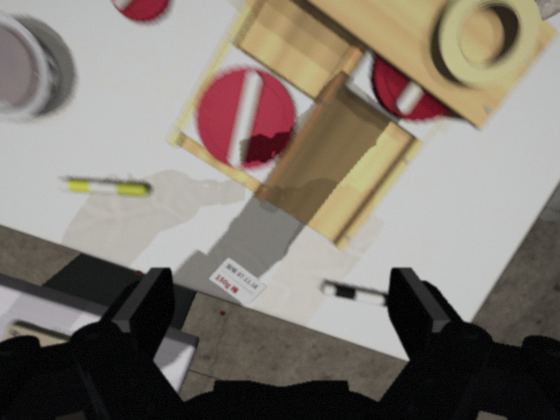

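```bash
cat >> h.py <<'E'
def ray_plane(p,st,uv,z):
    from scipy.spatial.transform import Rotation as Ro
    K=p["K"]; uv=np.atleast_2d(uv).astype(float)
    d=np.stack([(uv[:,0]-K[0,2])/K[0,0],(uv[:,1]-K[1,2])/K[1,1],np.ones(len(uv))],-1)
    if "R" in p: o=-p["R"].T@p["t"]; d=d@p["R"]
    else:
        T=p["tool_from_camera"]; R=Ro.from_euler("xyz",st["tool_rot"]).as_matrix()
        o=R@T[:3,3]+st["eef_pos"]; d=d@(R@T[:3,:3]).T
    return o+d*((z-o[2])/d[:,2])[:,None]
def lid(p,st,box,zlid,zbar):
    """box: (l,t,r,b) window of lid. returns lid centre, bar centre, bar angle"""
    b=p["image"].astype(int); l,t,r,bo=box
    win=np.zeros(b.shape[:2],bool); win[t:bo,l:r]=1
    red=(b[...,2]>1.7*b[...,1])&(b[...,2]>60)&win
    n,lab,stt,_=cv2.connectedComponentsWithStats((red).astype(np.uint8))
    cs=[c for i in range(1,n) if stt[i,4]>60 for c in np.argwhere(lab==i)[:,::-1]]
    hull=cv2.convexHull(np.array(cs,np.int32))
    hm=np.zeros(b.shape[:2],np.uint8); cv2.fillConvexPoly(hm,hull,1)
    br=(hm>0)&~red&(b[...,1]>90)
    br=cv2.morphologyEx(br.astype(np.uint8),cv2.MORPH_OPEN,np.ones((3,3)))
    n,lab,stt,_=cv2.connectedComponentsWithStats(br); i=1+np.argmax(stt[1:,4])
    uv=np.argwhere(lab==i)[:,::-1]
    B=ray_plane(p,st,uv,zbar)[:,:2]; (c,sz,a)=cv2.minAreaRect(B.astype(np.float32))
    w=np.linalg.svd(B-B.mean(0),full_matrices=False)[2][0]; w*=np.sign(w[0])
    H=ray_plane(p,st,hull[:,0],zlid)[:,:2]; e=cv2.fitEllipse(H.astype(np.float32))
    return dict(bar_c=B.mean(0),rect=(c,sz),ang=np.degrees(np.arctan2(w[1],w[0])),lid_el=e)
E
python3 - <<'E'
from h import *
s=read_state(); p=get_image("wrist"); X=cloud(p,s)
print(s["eef_pos"])
print(lid(p,s,(185,55,305,175),88,101))
for uv in [(245,118),(215,115),(275,120),(150,30)]: print(uv,X[uv[1],uv[0]].round(1))
r=outline_of(p,"lid_bar")
for d in r[:3]: print(d["box"],d["score"])
big=cv2.resize(p["image"][0:260,150:470],None,fx=2.5,fy=2.3,interpolation=2); cv2.imwrite("pics/w1b.png",big)
# rail points: heights 15..21 
Z=X[...,2]
for lo,hi in((20,29),(100,110),(95,100),(80,92)):
    m=(Z>lo)&(Z<hi); v=np.zeros((420,560),np.uint8); v[m]=255; cv2.imwrite(f"pics/m{lo}.png",v)
E
python3 - <<'E'
import cv2,numpy as np
a=[cv2.imread(f"pics/m{k}.png")[:300] for k in(20,100,80)]
cv2.imwrite("pics/mm.png",cv2.resize(np.hstack(a),(800,150)))
E
```

```text
[ 478.6781521  -158.27673108  323.61434919]
{'bar_c': array([ 507.0807619 , -121.50119946]), 'rect': ((504.75048828125, -121.80421447753906), (89.04276275634766, 14.024256706237793)), 'ang': np.float64(6.911654169927751), 'lid_el': ((503.11865234375, -122.1732177734375), (99.35933685302734, 99.78944396972656), 89.3035888671875)}
(245, 118) [ 512.6 -106.3   87.8]
(215, 115) [503.9 -77.2  86.9]
(275, 120) [ 522.1 -135.1   86.3]
(150, 30) [556.1  31.8  13.7]
[121.9, 0.3, 185.3, 33.7] 0.94
[206.4, 80.3, 305.7, 179.2] 0.73
```

View pics/w1b.png

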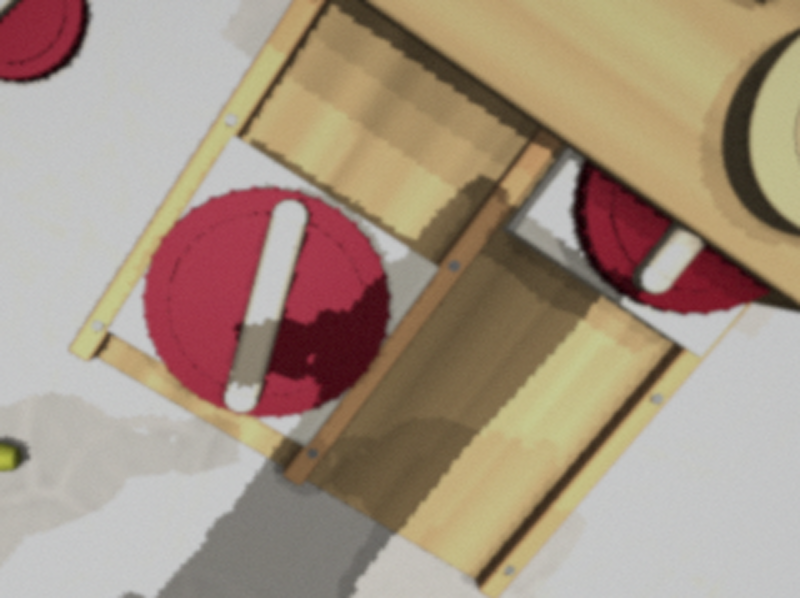

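View pics/mm.png

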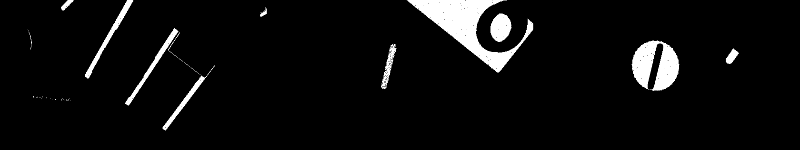

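The wrist view shows the tub in its lane at the mouth (lid centre near pixel (255, 130)), with the bar turned away from the lane direction. The rails show up cleanly in depth. The arm was still settling, so I'll measure again with a rail fit.

```bash
cat >> h.py <<'E'
def rails(X):
    Z=X[...,2]; m=((Z>19)&(Z<29)).astype(np.uint8)
    n,lab,st,_=cv2.connectedComponentsWithStats(m); out=[]
    for i in range(1,n):
        if st[i,4]<300: continue
        P=X[lab==i]; c=P.mean(0); w=np.linalg.svd(P[:,:2]-c[:2],full_matrices=False)[2][0]; w*=np.sign(w[0])
        t=(P[:,:2]-c[:2])@w; out.append((c.round(1),np.degrees(np.arctan2(w[1],w[0])).round(2),t.min().round(1),t.max().round(1),((P[:,:2]-c[:2])@[-w[1],w[0]]).std().round(2)))
    return out
E
python3 - <<'E'
from h import *
for k in range(2):
    s=read_state(); p=get_image("wrist"); X=cloud(p,s)
    print(s["clock"],s["eef_pos"],s["tool_rot"],np.abs(s["qd"]).max())
r=recognise(p,"lid_bar"); print([d["box"] for d in r])
bx=[d["box"] for d in r if (d["box"][2]-d["box"][0])>75]
L=lid(p,s,[int(v)+a for v,a in zip(bx[0],(-12,-12,12,12))],88,101); print(L)
for q in rails(X): print(q)
Z=X[...,2]; m=(Z>100)&(Z<110)&(X[...,0]>565); P=X[m]; print("shelf",len(P),np.median(P[:,2]))
c=X[...,:2].reshape(-1,2)[m.ravel()]
u=np.array([np.cos(np.radians(-6)),np.sin(np.radians(-6))]); print("shelf front along u",np.percentile(c@u,[0,.5,1,2]))
E
```

```text
2.55 [ 474.50708897 -166.16099892  322.14834999] [3.13673483e+00 2.93149413e-03 3.81798597e-01] 0.07372565142524579
2.6 [ 472.91910157 -168.87535038  321.65047067] [3.13629303 0.00517162 0.37721478] 0.04710203080856921
[[115.9, 0.0, 174.5, 24.1], [193.8, 71.0, 296.5, 173.0], [170.5, 0.0, 560.0, 251.3]]
{'bar_c': array([ 504.66930684, -122.18311476]), 'rect': ((502.7207946777344, -122.53874206542969), (92.98231506347656, 14.067021369934082)), 'ang': np.float64(6.628715587026398), 'lid_el': ((502.8100891113281, -122.77593994140625), (99.39836120605469, 99.85499572753906), 42.126068115234375)}
(array([537.8, -65.8,  23.8]), np.float64(-12.31), np.float64(-103.1), np.float64(89.1), np.float64(3.21))
(array([ 524.7, -189.9,   23.8]), np.float64(-11.71), np.float64(-116.2), np.float64(99.2), np.float64(3.4))
(array([ 476.3, -305.6,   23.4]), np.float64(-12.32), np.float64(-92.3), np.float64(111.3), np.float64(3.63))
shelf 11773 105.9412130598347
shelf front along u [611.47970045 613.78063864 615.14842133 616.89608468]
```

Call:
{"api": "send_rows", "payload": {"rows": [[-0.45,0.0225,-0.016,0.02,0],[-0.45,0.0225,-0.016,0.03,0],[-0.45,0,0,0.03,0.09],[-0.45,0,0,0.03,0.09],[-0.45,0,0,0.03,0.08],[-0.45,0,0,0.03,0],[-0.45,0,0,0.015,0],[-0.45,0,0,0,0],[-0.45,0,0,0,0]]}}

```text
clock: 3.45
eef_pos: [498.3, -145.9, 128.9]
tool_rot: [3.125, 0.004, 0.065]
force: [-0.1, 0.7, -0.4]
width: 23.6
```

```bash
cat >> h.py <<'E'
def to(s,x,y,yaw=None):
    ps=s["tool_rot"][2]; dx,dy=x-s["eef_pos"][0],y-s["eef_pos"][1]
    print("tx %.1f ty %.1f z %.1f yaw %.2fdeg"%(dx*np.cos(ps)+dy*np.sin(ps),dx*np.sin(ps)-dy*np.cos(ps),s["eef_pos"][2],np.degrees(ps)), "roll" , None if yaw is None else round(ps-np.radians(yaw),3),"q7",s["qpos"][6].round(2),"w",s["width"].round(1),"F",s["force"].round(1),"T",s["torque"].round(2),"t",s["clock"])
E
python3 - <<'E'
from h import *
s=read_state(); print(s["eef_pos"],s["tool_rot"]); to(s,502.8,-122.6,6.6)
p=get_image("wrist"); cv2.imwrite("pics/w2.png",p["image"])
E
```

```text
[ 498.26721332 -145.87435497  128.88101341] [3.12474209 0.00381397 0.06501532]Traceback (most recent call last):
  File "<stdin>", line 2, in <module>
  File "h.py", line 49, in to
    print("tx %.1f ty %.1f z %.1f yaw %.2fdeg"%(dx*np.cos(ps)+dy*np.sin(ps),dx*np.sin(ps)-dy*np.cos(ps),s["eef_pos"][2],np.degrees(ps)), "roll" , None if yaw is None else round(ps-np.radians(yaw),3),"q7",s["qpos"][6].round(2),"w",s["width"].round(1),"F",s["force"].round(1),"T",s["torque"].round(2),"t",s["clock"])
                                                                                                                                                                                                                                      ^^^^^^^^^^^^^^^^
AttributeError: 'float' object has no attribute 'round'
```

```bash
sed -i 's/s\["width"\].round(1)/round(float(s["width"]),1)/' h.py
python3 - <<'E'
from h import *
s=read_state(); to(s,502.8,-122.6,6.6)
p=get_image("wrist"); cv2.imwrite("pics/w2.png",p["image"]); s=read_state(); to(s,502.8,-122.6,6.6)
E
```

```text
tx 6.0 ty -22.9 z 128.9 yaw 3.73deg roll -0.05 q7 -1.28 w 23.6 F [-0.1  0.7 -0.4] T [-0.01 -0.01  0.02] t 3.45
tx 6.1 ty -23.1 z 129.2 yaw 3.71deg roll -0.05 q7 -1.28 w 23.8 F [ 0.  -2.1  0.7] T [-0.04  0.04 -0.  ] t 3.5
```

View pics/w2.png

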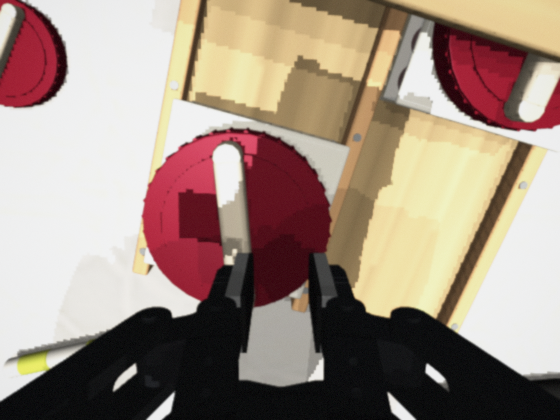

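The bar runs from about (228, 150) to (238, 260), to the left of the gap between the fingers (about 280). That agrees with the computed ty of −23.

Call:
{"api": "send_rows", "payload": {"rows": [[-0.45,0.003,-0.012,0,-0.03],[-0.45,0.003,-0.011,0,-0.02],[-0.45,0,0,0,0],[-0.45,0,0,0,0]]}}

```text
clock: 3.83
eef_pos: [505.4, -122.2, 133.0]
tool_rot: [3.122, -0.003, 0.118]
force: [-0.2, 0.1, -0.3]
width: 23.6
```

Run:
```python
from h import *
p=get_image("wrist"); cv2.imwrite("pics/w3.png",p["image"]); s=read_state(); to(s,502.8,-122.6,6.6);print(s["tool_rot"])
```

```text
tx -2.9 ty 0.4 z 133.1 yaw 6.75deg roll 0.003 q7 -1.29 w 23.4 F [ 1.1 -0.   0.3] T [0.09 0.03 0.02] t 3.8833
[ 3.12276502 -0.00364608  0.11775532]
```

View pics/w3.png

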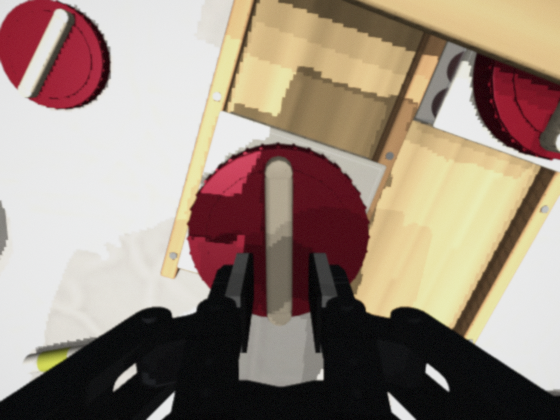

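Call:
{"api": "send_rows", "payload": {"rows": [[-0.45,-0.002,0,0.012,0],[-0.45,-0.001,0,0.012,0],[-0.45,0,0,0.01,0],[-0.45,0,0,0.005,0],[-0.5,0,0,0,0],[-0.5,0,0,0,0]]}}

```text
clock: 4.38
eef_pos: [505.9, -122.8, 95.5]
tool_rot: [3.12, -0.011, 0.12]
force: [0.3, -0.4, -0.2]
width: 21.2
```

Run:
```python
from h import *
p=get_image("wrist"); cv2.imwrite("pics/w4.png",p["image"]); s=read_state(); to(s,502.8,-122.6,6.6);print(s["tool_rot"])
p=get_image("side"); cv2.imwrite("pics/s4.png",cv2.resize(p["image"][110:230,200:360],None,fx=5,fy=5,interpolation=2))
```

```text
tx -3.1 ty -0.6 z 95.6 yaw 6.86deg roll 0.004 q7 -1.29 w 21.2 F [-0.2 -0.2 -0. ] T [0.04 0.03 0.02] t 4.4333
[ 3.1203137  -0.01080676  0.11967538]
```

View pics/w4.png

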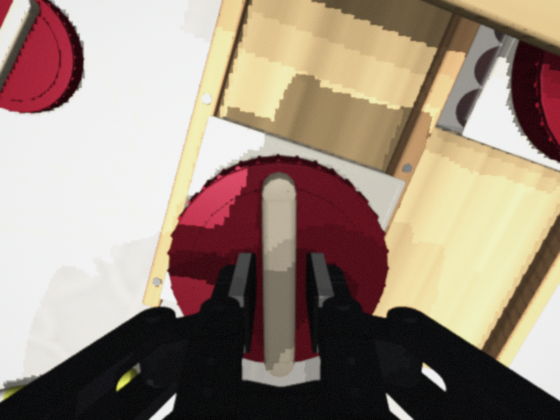

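View pics/s4.png

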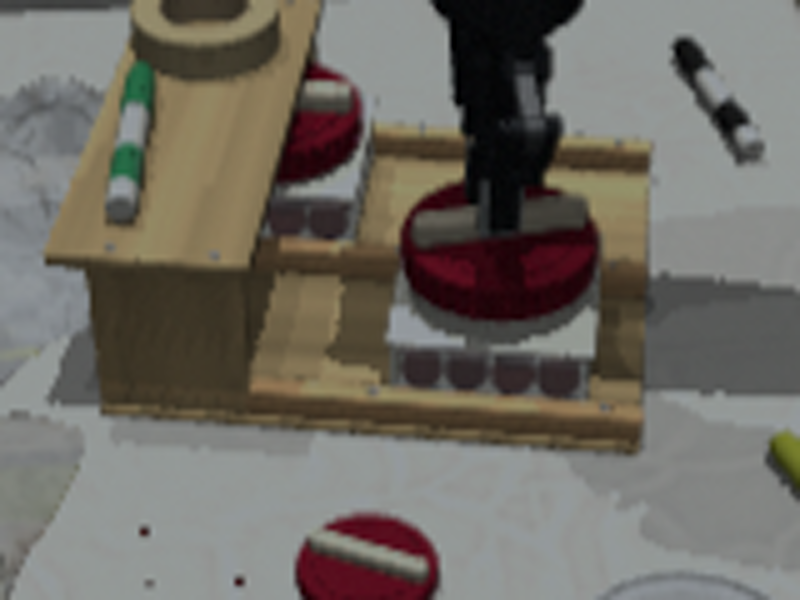

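Call:
{"api": "send_rows", "payload": {"rows": [[-0.55,-0.003,0,0.003,0],[-0.59,0,0,0.002,0],[-0.59,0,0,0,0],[-0.59,0,0,0,0]]}}

```text
clock: 4.82
eef_pos: [503.6, -123.6, 91.5]
tool_rot: [3.119, -0.013, 0.119]
force: [0.6, 0.6, -0.8]
width: 17.4
```

Run:
```python
from h import *
s=read_state(); to(s,502.8,-122.6,6.6);print(s["tool_rot"])
```

```text
tx -0.7 ty -1.1 z 91.5 yaw 6.84deg roll 0.004 q7 -1.29 w 17.4 F [ 0.6  0.6 -0.8] T [ 0.04  0.04 -0.04] t 4.8167
[ 3.11947002 -0.01328337  0.11942522]
```

Fingers straddle the bar with about 3 mm of slack. I'll turn anticlockwise, stopping partway to check the state.

Call:
{"api": "send_rows", "payload": {"rows": [[-0.59,0,-0.001,0,-0.08],[-0.59,0,0,0,-0.1],[-0.59,0,0,0,-0.1],[-0.59,0,0,0,-0.1],[-0.59,0,0,0,0]]}}

```text
clock: 5.23
eef_pos: [503.8, -122.6, 91.9]
tool_rot: [3.115, -0.004, 0.517]
force: [-0.2, 0.3, -0.5]
width: 17.9
```

Run:
```python
from h import *
s=read_state(); to(s,502.8,-122.6,56);print(s["tool_rot"])
p=get_image("wrist"); cv2.imwrite("pics/w5.png",p["image"])
```

```text
tx -0.9 ty -0.5 z 91.9 yaw 29.60deg roll -0.461 q7 -1.03 w 17.9 F [-0.2  0.3 -0.5] T [-0.03 -0.02 -0.  ] t 5.2333
[ 3.11504336 -0.00399892  0.51659487]
```

View pics/w5.png

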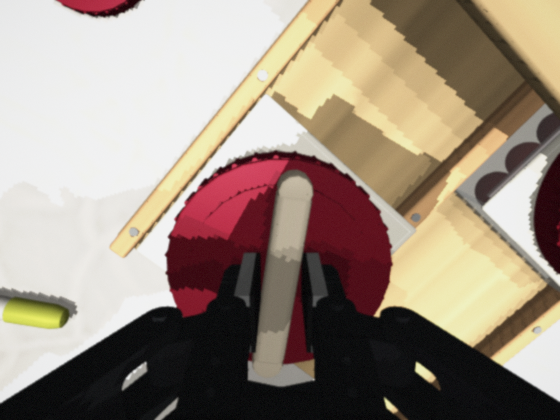

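The bar follows with about 9° of lag: its upper end is at (295, 180) and its lower end at (270, 360). I'll keep turning.

Call:
{"api": "send_rows", "payload": {"rows": [[-0.59,0,0,0,-0.1],[-0.59,0,0,0,-0.1],[-0.59,0,0,0,-0.1],[-0.59,0,0,0,-0.1],[-0.59,0,0,0,-0.1],[-0.59,0,0,0,0],[-0.59,0,0,0,0]]}}

```text
clock: 5.87
eef_pos: [503.6, -122.5, 92.0]
tool_rot: [3.117, 0.01, 1.011]
force: [0.5, 0.6, -0.5]
width: 17.7
```

Run:
```python
from h import *
s=read_state(); to(s,502.8,-122.6,56);print(s["tool_rot"])
p=get_image("wrist"); cv2.imwrite("pics/w6.png",p["image"])
X=cloud(p,s); b=p["image"].astype(int); red=(b[...,2]>1.7*b[...,1])&(b[...,2]>60); v,u=np.mgrid[:420,:560]
m=red&(v>180)&(v<300)&(u>180)&(u<390); print("lid top z",np.nanmedian(X[m][:,2]),m.sum())
```

```text
tx -0.5 ty -0.6 z 92.0 yaw 57.94deg roll 0.034 q7 -0.7 w 17.7 F [ 0.5  0.6 -0.5] T [0.07 0.05 0.05] t 5.8667
[3.11677204 0.00951315 1.01120641]
lid top z 80.03119772791005 14067
```

View pics/w6.png

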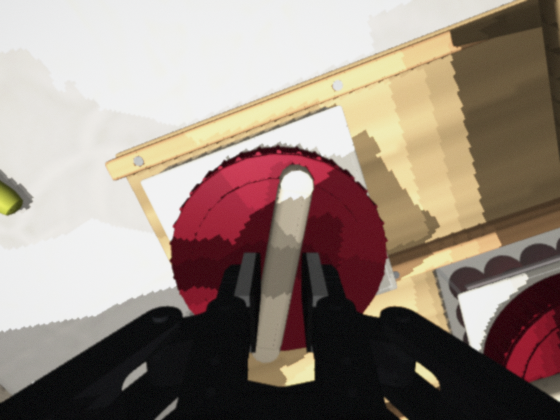

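The lid has dropped into the thread: its top went from z = 87 to 80, and it sits about 61° from the tub's axis. I'll lower the fingers and then turn clockwise.

Call:
{"api": "send_rows", "payload": {"rows": [[-0.59,0,0,0.004,0],[-0.59,0,0,0.003,0],[-0.59,0,0,0,0.1],[-0.59,0,0,0,0.1],[-0.59,0,0,0,0.1],[-0.59,0,0,0,0.1],[-0.59,0,0,0,0.1],[-0.59,0,0,0,0],[-0.59,0,0,0,0]]}}

```text
clock: 6.67
eef_pos: [503.6, -122.9, 82.9]
tool_rot: [3.113, -0.003, 0.476]
force: [0.6, 0.3, 0.6]
width: 17.5
```

```bash
cat > chk.py <<'E'
from h import *
import sys
s=read_state(); to(s,502.8,-122.6,float(sys.argv[2]));print(s["tool_rot"])
p=get_image("wrist"); cv2.imwrite(f"pics/{sys.argv[1]}.png",p["image"])
X=cloud(p,s); b=p["image"].astype(int); red=(b[...,2]>1.7*b[...,1])&(b[...,2]>60); v,u=np.mgrid[:420,:560]
m=red&(v>180)&(v<300)&(u>180)&(u<390); print("lid top z",np.nanmedian(X[m][:,2]),m.sum())
E
python3 chk.py w7 -21
```

```text
tx -0.6 ty -0.6 z 82.9 yaw 27.26deg roll 0.842 q7 -1.06 w 17.5 F [0.6 0.3 0.6] T [0.08 0.05 0.03] t 6.6667
[ 3.11346613e+00 -2.62453038e-03  4.75775796e-01]
lid top z 79.57185450271524 14785
```

View pics/w7.png

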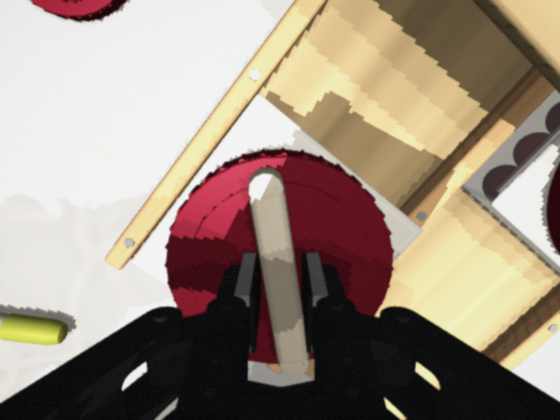

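Call:
{"api": "send_rows", "payload": {"rows": [[-0.59,0,0,0,0.1],[-0.59,0,0,0,0.1],[-0.59,0,0,0,0.1],[-0.59,0,0,0,0.1],[-0.59,0,0,0,0.1],[-0.59,0,0,0,0],[-0.59,0,0,0,0]]}}

```text
clock: 7.3
eef_pos: [503.0, -123.2, 81.5]
tool_rot: [3.119, -0.014, -0.033]
force: [-0.6, 0.4, 0.1]
width: 17.4
```

```bash
python3 chk.py w8 -21
```

```text
tx -0.2 ty -0.6 z 81.5 yaw -1.88deg roll 0.334 q7 -1.38 w 17.4 F [-0.6  0.4  0.1] T [ 0.05  0.01 -0.03] t 7.3
[ 3.11900358 -0.01430858 -0.03283744]
lid top z 77.54976889634165 15442
```

View pics/w8.png

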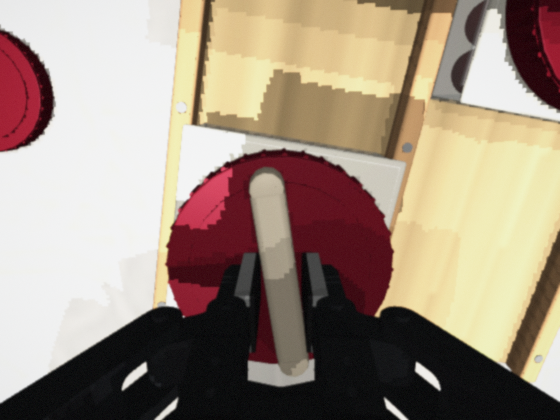

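It is sinking as it should: the lid top is at 77.5, with the bar about 19° short of home. I'll continue to the stop.

Call:
{"api": "send_rows", "payload": {"rows": [[-0.59,0,0,0.001,0.1],[-0.59,0,0,0,0.1],[-0.59,0,0,0,0.1],[-0.59,0,0,0,0.05],[-0.59,0,0,0,0.05],[-0.59,0,0,0,0.05],[-0.59,0,0,0,0]]}}

```text
clock: 7.93
eef_pos: [503.0, -123.1, 80.6]
tool_rot: [3.129, -0.022, -0.482]
force: [0.6, 0.4, 0.6]
width: 17.5
```

```bash
python3 chk.py w9 -21
```

```text
tx -0.4 ty -0.4 z 80.6 yaw -27.60deg roll -0.115 q7 -1.67 w 17.5 F [0.6 0.4 0.6] T [0.01 0.09 0.06] t 7.9333
[ 3.12928415 -0.02192483 -0.48167454]
lid top z 76.20298414151763 15783
```

View pics/w9.png

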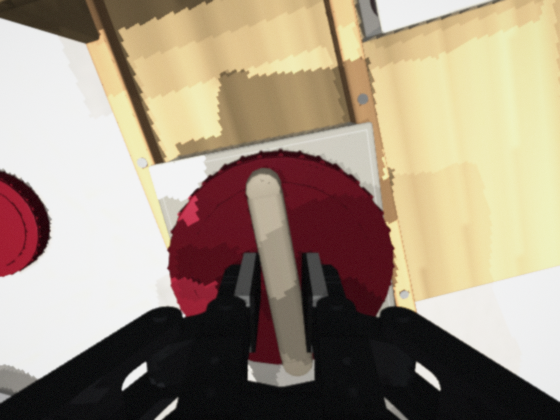

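The lid appears to be at its stop, and the tub seems to have turned slightly with it: its far edge runs (150, 160) to (375, 125). I'll back the fingers off, rise and measure.

Call:
{"api": "send_rows", "payload": {"rows": [[-0.57,0,0,0,-0.08],[-0.55,0,0,0,-0.06],[-0.53,0,0,0,0],[-0.5,0,0,-0.01,0],[-0.5,0,0,-0.02,0],[-0.5,-0.01,0,-0.03,0],[-0.5,-0.02,0,-0.04,0],[-0.5,-0.03,0,-0.04,0],[-0.5,-0.03,0,-0.04,0],[-0.5,0,0,-0.03,0],[-0.5,0,0,0,0],[-0.5,0,0,0,0]]}}

```text
clock: 8.98
eef_pos: [421.8, -93.7, 284.0]
tool_rot: [3.13, -0.021, -0.33]
force: [-0.4, 1.1, -0.6]
width: 21.3
```

Run:
```python
from h import *
for k in range(3): s=read_state(); p=get_image("wrist")
X=cloud(p,s); to(s,502.8,-122.6,-12.1); print(s["tool_rot"],np.abs(s["qd"]).max())
cv2.imwrite("pics/w10.png",p["image"])
r=recognise(p,"lid_bar"); print([(d["box"],d["score"]) for d in r])
bx=[d["box"] for d in r if (d["box"][2]-d["box"][0])>75]
L=lid(p,s,[max(0,int(v)+a) for v,a in zip(bx[0],(-12,-12,12,12))],76,89.5); print(L)
b=p["image"].astype(int); red=(b[...,2]>1.7*b[...,1])&(b[...,2]>60)
d=np.hypot(X[...,0]-L["lid_el"][0][0],X[...,1]-L["lid_el"][0][1])
P=X[red&(d<45)]; print("lid z",np.median(P[:,2])); A=np.c_[P[:,:2]-P[:,:2].mean(0),np.ones(len(P))]; print("plane",np.linalg.lstsq(A,P[:,2],rcond=None)[0])
for q in rails(X): print(q)
```

```text
tx 85.4 ty 1.0 z 282.9 yaw -18.90deg roll -0.119 q7 -1.68 w 21.1 F [-0.1  0.  -0.2] T [-0.01  0.06 -0.06] t 9.0833
[ 3.12895545 -0.0200597  -0.32991039] 0.04132149220343427
[([77.2, 23.8, 148.1, 94.7], 0.94), ([220.8, 22.6, 337.5, 140.7], 0.87)]
{'bar_c': array([ 505.54846849, -123.32134418]), 'rect': ((503.1168212890625, -122.61272430419922), (13.97768497467041, 91.76663970947266)), 'ang': np.float64(-17.277495983755095), 'lid_el': ((502.6808776855469, -122.35540771484375), (99.60762786865234, 100.07506561279297), 46.31254959106445)}
lid z 76.33552805907792
plane [3.29056240e-04 6.06358827e-04 7.63176389e+01]
(array([530.2, -64.5,  23.8]), np.float64(-12.28), np.float64(-95.8), np.float64(76.1), np.float64(3.37))
(array([ 487.4, -182.7,   23.7]), np.float64(-12.29), np.float64(-78.0), np.float64(79.5), np.float64(3.26))
(array([ 459.3, -301.8,   23.4]), np.float64(-11.83), np.float64(-74.8), np.float64(67.4), np.float64(3.57))
(array([585.9,  37.6,  22. ]), np.float64(-28.55), np.float64(-31.5), np.float64(30.4), np.float64(2.67))
(array([356. , 286.1,  20.8]), np.float64(-30.25), np.float64(-52.4), np.float64(50.3), np.float64(6.25))
```

View pics/w10.png

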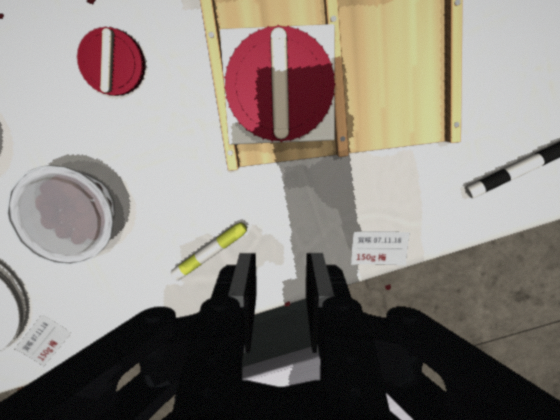

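Run:
```python
from h import *
for k in range(1): s=read_state(); p=get_image("wrist")
X=cloud(p,s); Z=X[...,2]
m=(Z>44)&(Z<60)&(np.hypot(X[...,0]-502.7,X[...,1]+122.4)<85)
P=X[m]; print(m.sum(),np.percentile(P[:,2],[5,50,95]))
r=cv2.minAreaRect(P[:,:2].astype(np.float32)); print(r)
mm=m.astype(np.uint8)*255
big=cv2.resize(np.hstack([p["image"][0:180,180:380],cv2.cvtColor(mm,cv2.COLOR_GRAY2BGR)[0:180,180:380]]),None,fx=2,fy=2,interpolation=2); big=cv2.resize(p["image"][0:180,190:390],None,fx=4,fy=3.3,interpolation=2)
cv2.imwrite("pics/w11.png",cv2.resize(p["image"][0:150,190:390],None,fx=4,fy=4,interpolation=2)); cv2.imwrite("pics/w11m.png",cv2.resize(mm[0:150,190:390],None,fx=3,fy=3))
# angle scan: width of P projected
for a in range(-24,0,2):
    c,n=np.cos(np.radians(a)),np.sin(np.radians(a)); q=P[:,:2]-[502.7,-122.4]
    print(a,np.percentile(q@[c,n],[.5,99.5]).round(1),np.percentile(q@[-n,c],[.5,99.5]).round(1))
```

```text
2747 [50.64922393 51.99064019 53.27868517]
((503.29925537109375, -121.784912109375), (107.46809387207031, 108.36470031738281), 73.33033752441406)
-24 [-58.5  58.8] [-57.7  58.8]
-22 [-57.   57.6] [-56.2  57.3]
-20 [-55.4  56.2] [-54.8  56. ]
-18 [-54.2  54.8] [-53.6  54.8]
-16 [-53.6  54.2] [-53.1  54.2]
-14 [-54.7  55.4] [-54.5  55.3]
-12 [-56.1  56.9] [-55.8  56.7]
-10 [-57.4  58.4] [-57.3  58.1]
-8 [-58.8  59.7] [-58.7  59.4]
-6 [-60.   61.1] [-60.   60.8]
-4 [-61.3  62.4] [-61.3  62. ]
-2 [-62.6  63.7] [-62.6  63.2]
```

View pics/w11.png

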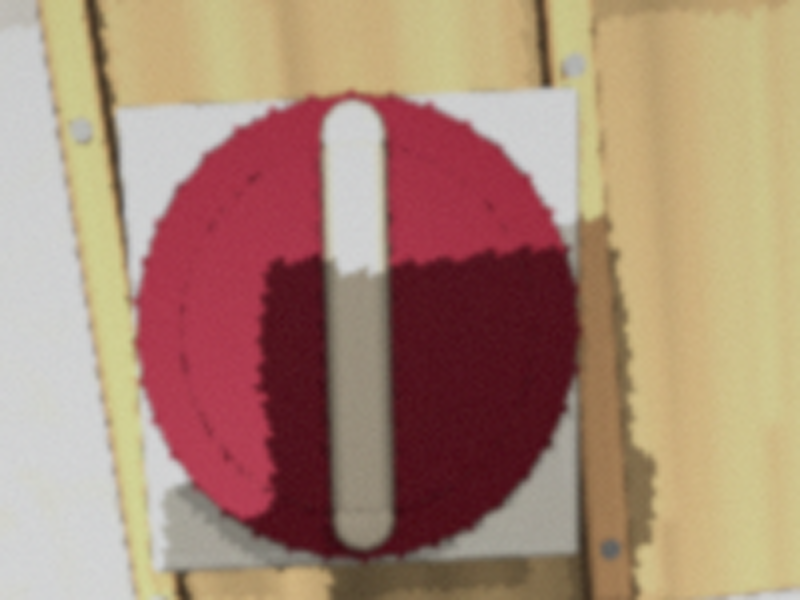

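View pics/w11m.png

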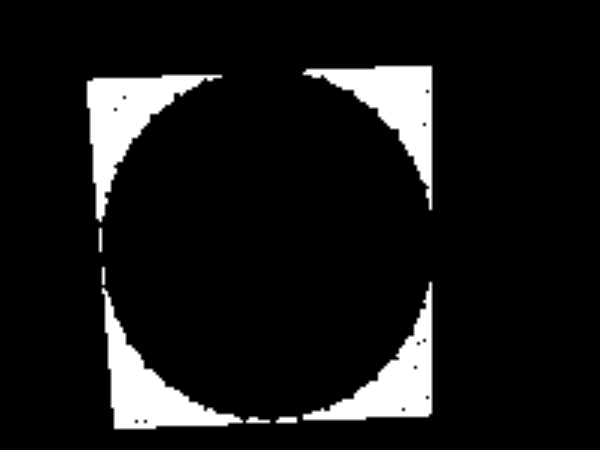

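Tub yaw is −16.6° and bar yaw −17.3°, so the lid is home and in line with the tub. Its top is at 76.3, compared with about 75.5 expected. The tub is twisted about 4° within its play, so I'll push its near face with two spread fingers to square it up. First I'll move down behind the tub.

Call:
{"api": "send_rows", "payload": {"rows": [[0.05,0.002,0.006,0,-0.06],[0.05,0.002,0.005,0,-0.06],[0.05,0,0,0.03,0],[0.05,0,0,0.04,0],[0.05,0,0,0.04,0],[0.05,0,0,0.04,0],[0.05,0,0,0.03,0],[0.05,0,0,0.02,0],[0.05,0,0,0,0],[0.05,0,0,0,0]]}}

```text
clock: 10.07
eef_pos: [423.3, -111.3, 64.9]
tool_rot: [3.124, -0.002, -0.206]
force: [-0.4, 0.1, 0.1]
width: 45.1
```

```bash
cat > sl.py <<'E'
from h import *
def sc(s):
    a=np.radians(-12.2); u=np.array([np.cos(a),np.sin(a)]); n=np.array([-u[1],u[0]]); e=s["eef_pos"][:2]
    print("s %.1f lat %.1f"%(e@u,e@n+13.7)); to(s,0,0,-12.2)
E
cat > sl2.py <<'E'
from sl import *
import sys
s=read_state(); sc(s); print(s["tool_rot"])
p=get_image("side"); cv2.imwrite(f"pics/{sys.argv[1]}.png",cv2.resize(p["image"][80:230,180:380],None,fx=4,fy=4,interpolation=2))
E
python3 sl2.py p1
```

```text
s 437.2 lat -5.6
tx -437.1 ty -22.3 z 64.9 yaw -11.82deg roll 0.007 q7 -1.43 w 45.1 F [-0.4  0.1  0.1] T [-0.03  0.01 -0.02] t 10.0667
[ 3.12409372e+00 -1.65662273e-03 -2.06217206e-01]
```

View pics/p1.png

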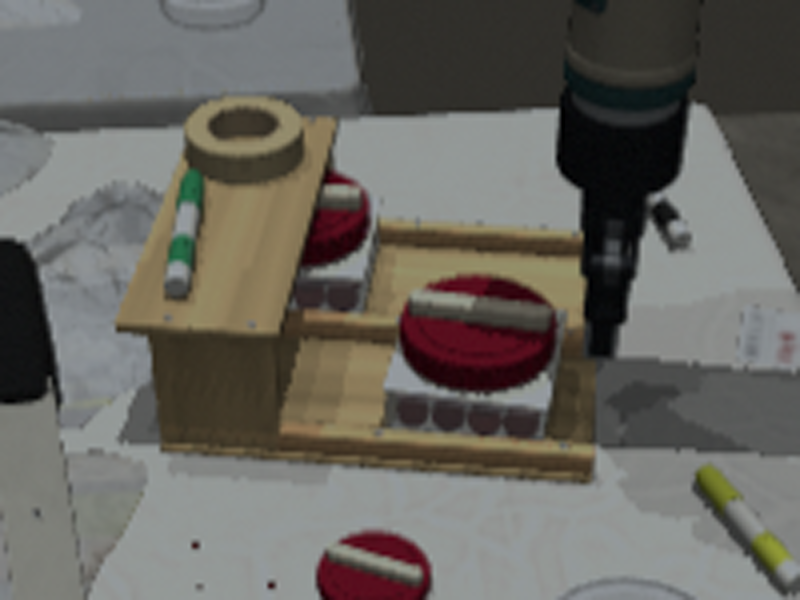

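Call:
{"api": "send_rows", "payload": {"rows": [[0.05,0,-0.003,0.01,0.007],[0.05,0,-0.003,0.01,0],[0.05,0,0,0.008,0],[0.05,0,0,0,0]]}}

```text
clock: 10.45
eef_pos: [426.6, -105.9, 44.6]
tool_rot: [3.127, -0.005, -0.215]
force: [0.6, 0.3, -0.2]
width: 44.8
```

```bash
python3 sl2.py p2
```

```text
s 439.3 lat 0.4
tx -439.3 ty -12.6 z 44.6 yaw -12.30deg roll -0.002 q7 -1.05 w 44.8 F [ 0.6  0.3 -0.2] T [0.   0.02 0.  ] t 10.45
[ 3.12701578 -0.00521919 -0.21467982]
```

View pics/p2.png

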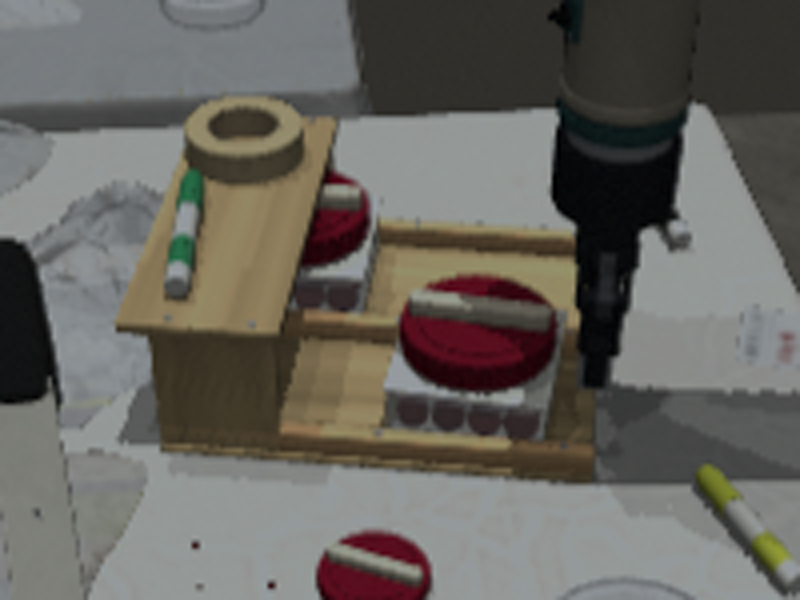

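Call:
{"api": "send_rows", "payload": {"rows": [[0.05,0,0,0.005,0],[0.05,0,0,0.003,0],[0.05,0.004,0,0,0],[0.05,0.005,0,0,0],[0.05,0.005,0,0,0],[0.05,0.005,0,0,0]]}}

```text
clock: 11.0
eef_pos: [447.4, -109.6, 41.2]
tool_rot: [3.128, -0.009, -0.214]
force: [-2.7, -0.5, -0.6]
width: 45.1
```

```bash
python3 sl2.py p3
```

```text
s 460.5 lat 1.1
tx -460.5 ty -12.1 z 41.2 yaw -12.27deg roll -0.001 q7 -0.93 w 45.1 F [-2.7 -0.5 -0.6] T [ 0.04  0.48 -0.11] t 11.0
[ 3.12808079 -0.00907723 -0.21407022]
```

View pics/p3.png

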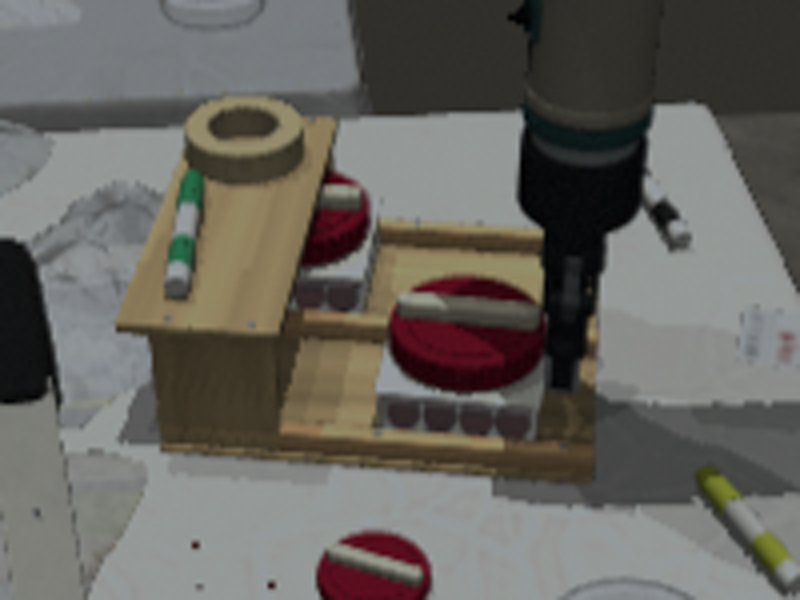

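Contact is made at about 3 N, and the tub has squared up and started sliding. I'll keep pushing along the lane.

Call:
{"api": "send_rows", "payload": {"rows": [[0.05,0.007,0,0,0],[0.05,0.007,0,0,0],[0.05,0.007,0,0,0],[0.05,0.007,0,0,0],[0.05,0.007,0,0,0],[0.05,0.005,0,0,0]]}}

```text
clock: 11.55
eef_pos: [488.3, -118.1, 41.4]
tool_rot: [3.129, -0.004, -0.213]
force: [-2.9, 1.4, 0.9]
width: 44.8
```

```bash
python3 sl2.py p4
```

```text
s 502.2 lat 1.5
tx -502.2 ty -12.0 z 41.4 yaw -12.22deg roll -0.0 q7 -0.98 w 44.8 F [-2.9  1.4  0.9] T [ 0.09  0.68 -0.01] t 11.55
[ 3.12914696 -0.00384781 -0.21332936]
```

View pics/p4.png

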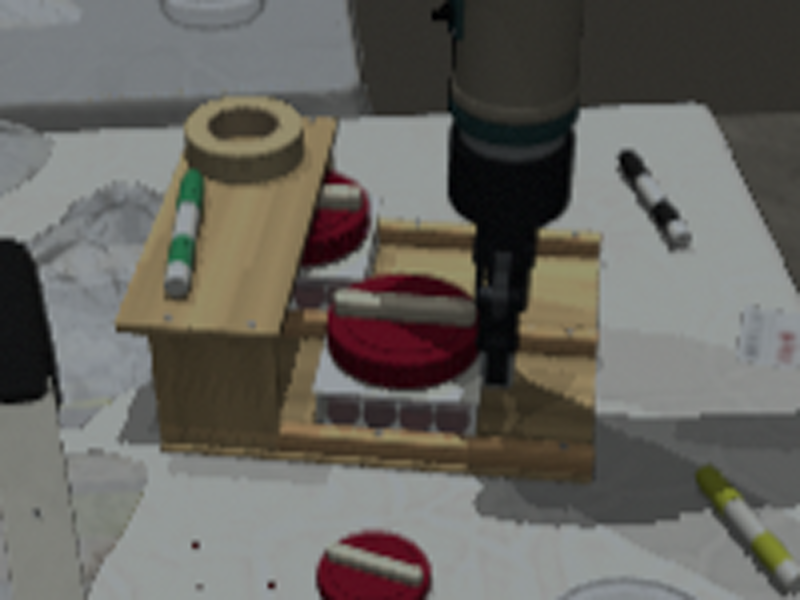

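Call:
{"api": "send_rows", "payload": {"rows": [[0.05,0.007,0,0,0],[0.05,0.007,0,0,0],[0.05,0.007,0,0,0],[0.05,0.007,0,0,0],[0.05,0.007,0,0,0],[0.05,0.007,0,0,0]]}}

```text
clock: 12.1
eef_pos: [530.7, -126.9, 41.4]
tool_rot: [3.13, 0.001, -0.213]
force: [-3.0, 1.2, 1.2]
width: 44.7
```

```bash
python3 sl2.py p5
```

```text
s 545.5 lat 1.9
tx -545.5 ty -11.8 z 41.4 yaw -12.20deg roll -0.0 q7 -1.02 w 44.7 F [-3.   1.2  1.2] T [ 0.12  0.77 -0.01] t 12.1
[ 3.13020564e+00  6.69096597e-04 -2.12975815e-01]
```

View pics/p5.png

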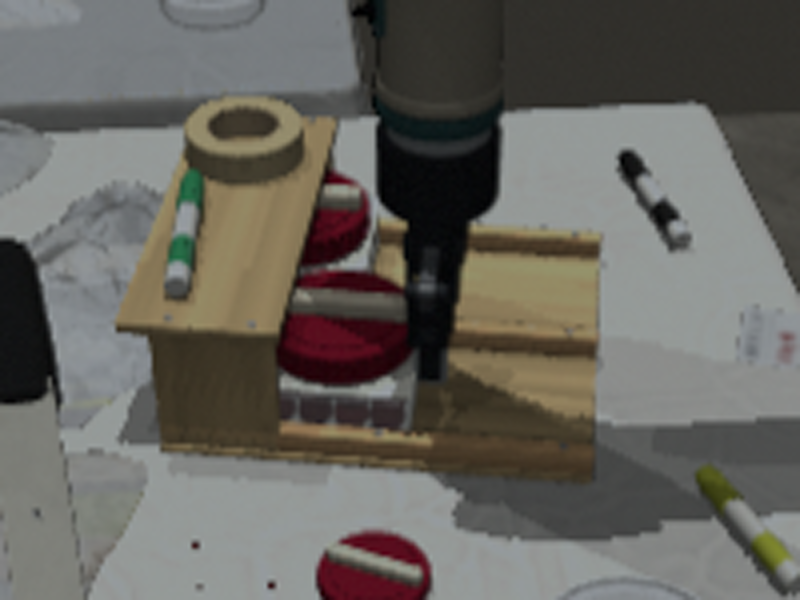

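Call:
{"api": "send_rows", "payload": {"rows": [[0.05,0.007,0,0,0],[0.05,0.007,0,0,0],[0.05,0.007,0,0,0],[0.05,0.006,0,0,0],[0.05,0.004,0,0,0]]}}

```text
clock: 12.57
eef_pos: [564.9, -134.1, 41.3]
tool_rot: [3.13, -0.0, -0.212]
force: [-3.1, 0.9, 1.1]
width: 44.8
```

```bash
python3 sl2.py p6
```

```text
s 580.5 lat 2.0
tx -580.5 ty -12.1 z 41.3 yaw -12.16deg roll 0.001 q7 -1.05 w 44.8 F [-3.1  0.9  1.1] T [ 0.15  0.76 -0.02] t 12.5667
[ 3.13001141e+00 -3.07978439e-04 -2.12274370e-01]
```

View pics/p6.png

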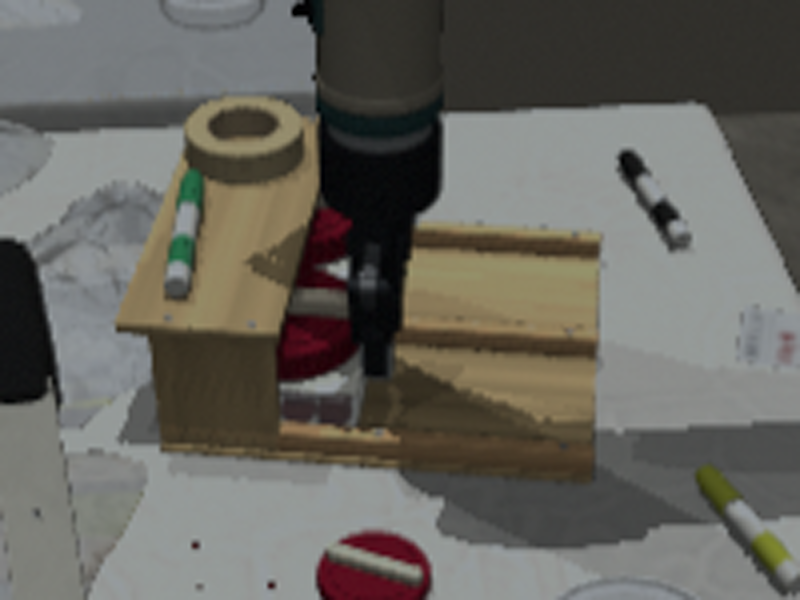

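Call:
{"api": "send_rows", "payload": {"rows": [[0.05,0.003,0,0,0],[0.05,0.003,0,0,0],[0.05,0.002,0,0,0]]}}

```text
clock: 12.87
eef_pos: [573.6, -136.0, 41.2]
tool_rot: [3.13, -0.0, -0.212]
force: [-3.7, 0.3, 2.1]
width: 44.5
```

```bash
python3 sl2.py p7
```

```text
s 589.4 lat 1.9
tx -589.4 ty -12.2 z 41.2 yaw -12.16deg roll 0.001 q7 -1.06 w 44.5 F [-3.7  0.3  2.1] T [ 0.2   0.81 -0.04] t 12.8667
[ 3.12996771e+00 -1.05312470e-04 -2.12196283e-01]
```

Call:
{"api": "send_rows", "payload": {"rows": [[0.05,0.002,0,0,0],[0.05,0.002,0,0,0]]}}

```text
clock: 13.08
eef_pos: [576.5, -136.8, 41.1]
tool_rot: [3.13, 0.002, -0.212]
force: [-7.1, 1.9, 5.9]
width: 44.7
```

```bash
python3 sl2.py p8
```

```text
s 592.4 lat 1.8
tx -592.4 ty -12.2 z 41.1 yaw -12.16deg roll 0.001 q7 -1.06 w 44.7 F [-7.1  1.9  5.9] T [0.3  1.47 0.04] t 13.0833
[ 3.13027793e+00  2.39811749e-03 -2.12302308e-01]
```

View pics/p8.png

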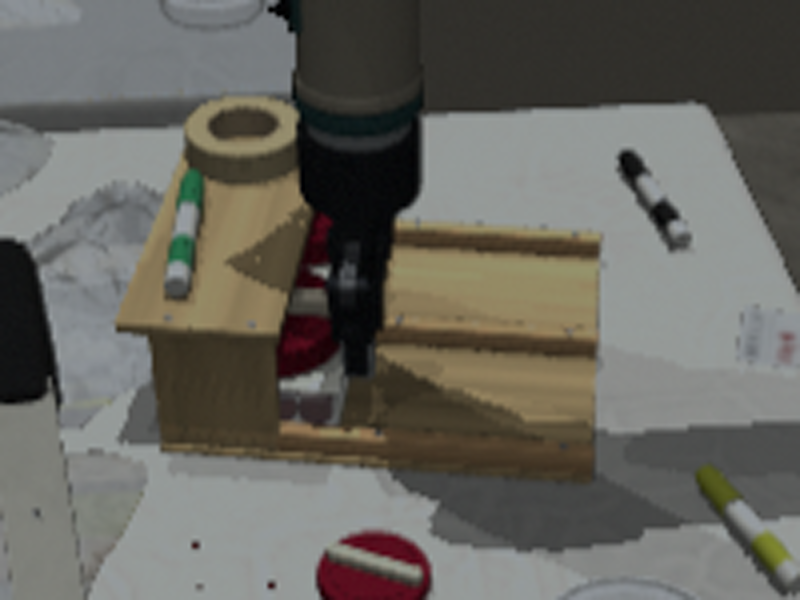

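The force rises at s = 592.4, which is where the stop was predicted. I'll back off, rise and check.

Call:
{"api": "send_rows", "payload": {"rows": [[0.05,-0.004,0,0,0],[0.05,-0.02,0,0,0],[0.05,-0.035,0,0,0],[0.05,-0.035,0,0,0],[0.05,-0.03,0,-0.02,0],[0.05,-0.01,0,-0.04,0],[0.05,0,0,-0.04,0],[0.05,0,0,-0.04,0],[0.05,0,0,-0.04,0],[0.05,0,0,-0.02,0],[0.05,0,0,0,0],[0.05,0,0,0,0]]}}

```text
clock: 14.13
eef_pos: [452.2, -109.2, 250.9]
tool_rot: [3.126, -0.036, -0.215]
force: [0.3, -0.3, -0.6]
width: 45.1
```

Run:
```python
from sl import *
for k in range(2): s=read_state(); p=get_image("wrist")
sc(s); X=cloud(p,s); cv2.imwrite("pics/f1.png",p["image"])
a=np.radians(-12.2); u=np.array([np.cos(a),np.sin(a)]); n=np.array([-u[1],u[0]])
S=X[...,:2]@u-516.8; N=X[...,:2]@n+13.7; Z=X[...,2]
m=(Z>47)&(Z<57)&(S>60)&(S<130)
for nm,lo,hi in(("mine",-54,54),("fixed",-178,-70)):
    k=m&(N>lo)&(N<hi); print(nm,k.sum(),"near collar x",np.percentile(S[k],[1,3,5,20]).round(1),"z",np.median(Z[k]).round(1))
    for q in(-45,-25,0,25,45):
        kk=k&(abs(N-(lo+hi)/2-q)<6); 
        if kk.sum()>3: print("   ",q,np.percentile(S[kk],3).round(1))
    k=(Z>70)&(Z<95)&(N>lo)&(N<hi)&(S>60)&(S<115); b=p["image"].astype(int); k&=(b[...,2]>1.7*b[...,1]); P=Z[k]; print("  lid z",np.median(P) if len(P) else None,len(P))
k=(Z>100)&(Z<110)&(abs(N)<50); print("shelf front x",np.percentile(S[k],[.5,1,3]).round(1))
p=get_image("side"); cv2.imwrite("pics/f2.png",cv2.resize(p["image"][80:230,180:380],None,fx=4,fy=4,interpolation=2))
```

```text
s 465.1 lat 2.4
tx -465.1 ty -10.1 z 250.7 yaw -12.35deg roll -0.003 q7 -1.22 w 45.2 F [ 0.3  0.1 -0.2] T [0.02 0.   0.04] t 14.1833
mine 1925 near collar x [85.7 85.9 86.  88. ] z 52.0
    -45 86.1
    -25 85.9
    0 85.8
    25 85.9
    45 85.8
  lid z 75.32614779391028 822
fixed 1934 near collar x [86.2 86.6 86.8 88.4] z 51.9
    -45 87.0
    -25 86.8
    0 86.6
    25 86.3
    45 86.3
  lid z 75.16355985354613 725Traceback (most recent call last):
  File "<stdin>", line 13, in <module>
    return _quantile_unchecked(
        a, q, axis, out, overwrite_input, method, keepdims, weights)
    return _ureduce(a,
                    func=_quantile_ureduce_func,
    ...<5 lines>...
                    overwrite_input=overwrite_input,
                    method=method)
    r = func(a, **kwargs)
    result = _quantile(arr,
                       quantiles=q,
    ...<2 lines>...
                       out=out,
                       weights=wgt)
    slices_having_nans = np.isnan(arr[-1, ...])
                                  ~~~^^^^^^^^^
IndexError: index -1 is out of bounds for axis 0 with size 0
```

View pics/f1.png

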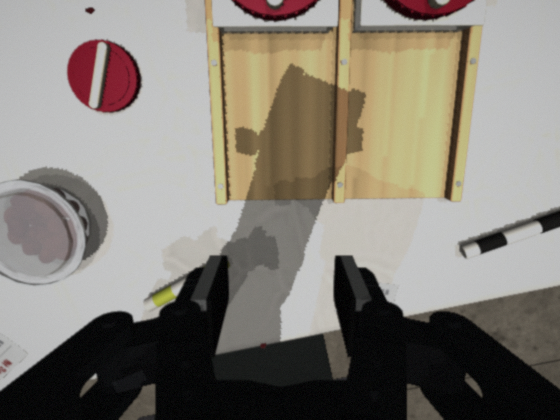

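The lid is at the same height as the finished tub's (75.3 vs 75.2), and the near collar is at x = 85.9 against 86 expected. The last push moved 3 mm at 7 N, so I'll press once more to make sure it is on the stop.

Call:
{"api": "send_rows", "payload": {"rows": [[0.05,0,0.002,0.04,0],[0.05,0,0,0.04,0],[0.05,0,0,0.04,0],[0.05,0,0,0.04,0],[0.05,0,0,0.03,0],[0.05,0,0,0.015,0],[0.05,0,0,0,0],[0.05,0.02,0,0,0],[0.05,0.03,0,0,0],[0.05,0.03,0,0,0],[0.05,0.015,0,0,0],[0.05,0,0,0,0]]}}

```text
clock: 15.23
eef_pos: [542.9, -139.1, 26.3]
tool_rot: [3.122, -0.009, -0.224]
force: [0.3, 0.5, -0.1]
width: 44.8
```

```bash
python3 sl2.py p9
```

```text
s 560.0 lat -7.6
tx -560.2 ty -14.9 z 26.3 yaw -12.85deg roll -0.011 q7 -0.96 w 44.8 F [ 0.3  0.5 -0.1] T [ 0.03 -0.   -0.01] t 15.2333
[ 3.12221332 -0.00910933 -0.2242521 ]
```

View pics/p9.png

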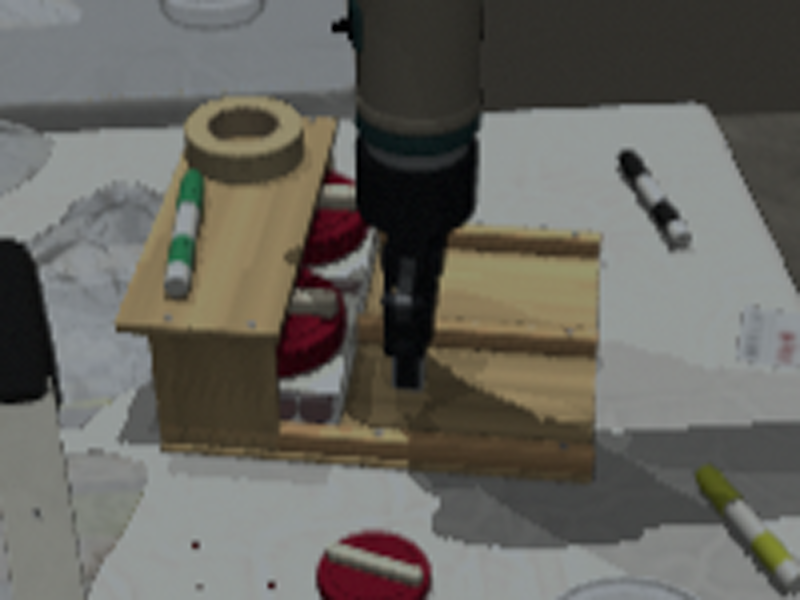

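Call:
{"api": "send_rows", "payload": {"rows": [[0.05,0,-0.004,-0.006,-0.006],[0.05,0,-0.003,-0.006,-0.005],[0.05,0.005,0,-0.001,0],[0.05,0.007,0,0,0],[0.05,0.006,0,0,0],[0.05,0,0,0,0]]}}

```text
clock: 15.78
eef_pos: [555.8, -132.8, 41.1]
tool_rot: [3.125, -0.001, -0.214]
force: [-0.2, 0.1, 0.5]
width: 44.6
```

```bash
python3 sl2.py p10
```

```text
s 571.3 lat 1.3
tx -571.3 ty -11.6 z 41.1 yaw -12.27deg roll -0.001 q7 -1.0 w 44.6 F [-0.2  0.1  0.5] T [ 0.03 -0.02 -0.04] t 15.7833
[ 3.12491822e+00 -7.25396791e-04 -2.14228932e-01]
```

Call:
{"api": "send_rows", "payload": {"rows": [[0.05,0.005,0,0.001,0],[0.05,0.005,0,0.001,0],[0.05,0.004,0,0,0],[0.05,0.002,0,0,0],[0.05,0.002,0,0,0]]}}

```text
clock: 16.25
eef_pos: [573.3, -137.2, 38.1]
tool_rot: [3.125, 0.002, -0.215]
force: [0.5, 0.2, -0.3]
width: 44.9
```

```bash
python3 sl2.py p10
```

```text
s 589.3 lat 0.7
tx -589.4 ty -11.6 z 38.1 yaw -12.34deg roll -0.002 q7 -1.02 w 44.9 F [ 0.5  0.2 -0.3] T [ 0.03  0.   -0.  ] t 16.25
[ 3.12507463e+00  2.08639039e-03 -2.15323153e-01]
```

Call:
{"api": "send_rows", "payload": {"rows": [[0.05,0.002,0,0,0],[0.05,0.002,0,0,0]]}}

```text
clock: 16.47
eef_pos: [576.1, -137.9, 37.8]
tool_rot: [3.126, 0.005, -0.215]
force: [-5.5, 1.3, 5.0]
width: 45.1
```

```bash
python3 sl2.py p11
```

```text
s 592.3 lat 0.7
tx -592.3 ty -11.7 z 37.8 yaw -12.32deg roll -0.002 q7 -1.02 w 45.1 F [-5.5  1.3  5. ] T [0.31 1.19 0.11] t 16.4667
[ 3.12551226  0.00519463 -0.21507018]
```

Call:
{"api": "send_rows", "payload": {"rows": [[0.05,0.002,0,0,0],[0.05,0.002,0,0,0]]}}

```text
clock: 16.68
eef_pos: [576.1, -137.6, 37.3]
tool_rot: [3.127, 0.014, -0.215]
force: [-5.8, 1.0, 4.4]
width: 44.9
```

```bash
python3 sl2.py p12
```

```text
s 592.1 lat 1.0
tx -592.2 ty -11.5 z 37.3 yaw -12.31deg roll -0.002 q7 -1.02 w 44.9 F [-5.8  1.   4.4] T [0.34 1.15 0.16] t 16.6833
[ 3.12719747  0.01357175 -0.21492076]
```

It is firmly blocked at the same spot (s = 592.2, no further motion). I'll retreat and take the final check.

Call:
{"api": "send_rows", "payload": {"rows": [[0.05,-0.004,0,0,0],[0.05,-0.02,0,0,0],[0.05,-0.035,0,0,0],[0.05,-0.035,0,0,0],[0.05,-0.02,0,-0.02,0],[0.05,0,0,-0.04,0],[0.05,0,0,-0.04,0],[0.05,0,0,-0.04,0],[0.05,0,0,-0.04,0],[0.05,0,0,-0.03,0],[0.05,0,0,0,0],[0.05,0,0,0,0]]}}

```text
clock: 17.73
eef_pos: [466.3, -111.7, 257.9]
tool_rot: [3.125, -0.003, -0.22]
force: [-0.7, 0.7, -1.0]
width: 44.7
```

Run:
```python
from sl import *
for k in range(2): s=read_state(); p=get_image("wrist")
sc(s); X=cloud(p,s)
a=np.radians(-12.2); u=np.array([np.cos(a),np.sin(a)]); n=np.array([-u[1],u[0]])
S=X[...,:2]@u-516.8; N=X[...,:2]@n+13.7; Z=X[...,2]; b=p["image"].astype(int)
m=(Z>47)&(Z<57)&(S>60)&(S<130)
for nm,lo,hi in(("mine",-54,54),("fixed",-178,-70)):
    k=m&(N>lo)&(N<hi); print(nm,k.sum(),np.percentile(S[k],[1,3,5]).round(1) if k.any() else None)
    k=(Z>70)&(Z<95)&(N>lo)&(N<hi)&(S>60)&(S<115)&(b[...,2]>1.7*b[...,1]); print("  lid z",np.median(Z[k]) if k.any() else None,k.sum())
    k=(Z>84)&(Z<95)&(N>lo)&(N<hi)&(S>60)&(S<125); print("  bar lat",N[k].mean() if k.any() else None)
for c in("scene","side"):
    p=get_image(c); X=cloud(p); cv2.imwrite(f"pics/e_{c}.png",p["image"])
    for q in("open_cup","cup_tower"):
        for d in recognise(p,q)[:1]: print(c,q,d["box"])
a=cv2.imread("pics/e_scene.png")[120:330,130:450]; b=cv2.imread("pics/e_side.png")[90:300,190:390]
cv2.imwrite("pics/e.png",cv2.resize(np.hstack([a,b]),(800,323),interpolation=2))
```

```text
s 479.6 lat 2.8
tx -479.7 ty -7.2 z 257.7 yaw -12.65deg roll -0.008 q7 -1.2 w 44.8 F [1.2 0.  0.9] T [ 0.02 -0.04  0.08] t 17.7833
mine 2135 [85.5 85.7 86. ]
  lid z 75.62394310307597 1684
  bar lat 4.784787138374361
fixed 2059 [86.3 86.6 86.7]
  lid z 75.36879813635223 1470
  bar lat -121.74497039138717
scene open_cup [228.8, 259.5, 293.8, 311.6]
scene cup_tower [143.9, 240.8, 207.1, 300.6]
side open_cup [312.3, 227.0, 364.0, 270.5]
side cup_tower [259.7, 257.9, 314.7, 315.0]
```

View pics/e.png

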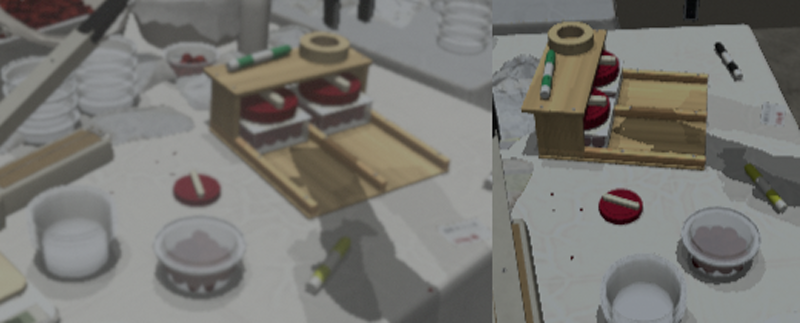

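The final pictures show both tubs side by side under the shelf, with both lids level. The cups and the items on the shelf have not moved.

```bash
python3 -c "
from cell import *
print(finish_job())"
```

```text
the job is handed in; nothing more can be done
None
```

The tub's lid is screwed fully home and the tub sits against the lane's end stop. I handed the job in at about 18 s on the robot's clock.

**What I did**
- **Lid:** I straddled the bar with loosely set fingers and turned it anticlockwise to about 61° from the tub's axis. There it dropped, its top going from z = 87 to 80 mm. I then turned it clockwise to the firm stop.
- **Slide:** I pushed the tub's near face along the lane with two spread fingers, using about 3 N and never lifting it. At the stop the push rose to 5–7 N.

**Last checks**
- **Lid home:** Before the slide, the bar was within 1° of the tub's axis. At the end the lid top was at 75.6 mm, against 75.4 mm for the finished tub next to it.
- **At the stop:** The tub's near edge is at x ≈ 85.7 mm, where 86 is expected. A second push moved it no further.
- **Under the shelf:** There was no rise in force when the lid went under.
- **Bystanders:** The cups are where they started, to within a few pixels.

**Small disagreements**
- The tub twisted about 4° within its play when the lid reached its stop; the push squared it up again.
- Just before the slide, the lid top read 76.3 mm, about 0.8 mm above nominal. The closer final reading did not show this.

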